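Stow the paprika in the push-to-open spice drawer

ROBOT

A 7-joint arm with a two-finger parallel gripper is mounted at the origin on the work surface. World frame = base frame: x ahead of the robot, y to its left, z up, the work surface at z = 0. Lengths are in mm, angles in rad, forces in N, time in s.
With the tool pointing down it reaches from about 400 to 875 mm from the base axis. Payload 4.4 kg.
Tool frame: the origin (TCP) lies midway between the tips of the shut fingers; the grasp point (between the pads) lies 19 mm behind it; z points along the fingers, y is the line along which they close (so a half turn about z gives the same grasp; the last joint's range is limited). The gripper opens to 85 mm and grips with 20 to 120 N. Pads are 22 mm wide; open, the fingers measure 114 mm over their backs; the gripper's body (76 mm by 85 mm) begins 54 mm behind the grasp point. The pads swing forward as they close: fully open they stand 13 mm farther back than shut.
Start: joints at [1.27, 0.628, 0.038, 1.517, -0.027, 0.996, -0.02], TCP at [151.249, -632.172, 231.313] pointing down, gripper open.
Joint ranges: [-3.06, 3.06], [-0.37, 2.12], [-1.25, 1.32], [0.18, 2.47], [-1.1, 4.24], [0.23, 1.98], [-2.94, 2.94]. Speed limits (rad/s): [2.57, 2.57, 3.14, 3.14, 3.14, 3.14, 3.14].

INTERFACE

Orientations are given as [roll, pitch, yaw] about the fixed x, y, z axes, in that order (R = Rz(yaw) Ry(pitch) Rx(roll)).
In Python, from cell import read_state, get_image, finish_job gives the robot as it stands.
- The arm moves only by the tool send_rows, never from a script. Its argument "series" is a list of rows, each an object of numbers: "ax", "ay", "az": the turn, a rotation vector about the tool's x, y, z in rad; "dx", "dy", "dz": the shift along the tool's x, y, z in cm; "hand": the closure, from 0 (fully open) to 1 (shut). In form: [{"ax": .., "ay": .., "az": .., "dx": .., "dy": .., "dz": .., "hand": ..}, ...]. A call has 1 to 10 rows; each row is the pose to reach, as a shift and turn from the pose commanded when the call began, along the tool's axes at that moment; what a row does not reach only later rows make up. A row lasts 1/10 s, in which the tool goes at most 50 mm and 8.59 degrees, less where a joint would pass 70% of its speed; a pose out of reach is approached as far as the arm can. A call with a gripper value outside its range is refused whole. The fingers move at their own pace and stop on an object; the grip force is fixed at half the most. Time passes only in rows, so rows that repeat a pose let the fingers close. It gives the time, the measured TCP pose, the force, the opening and the grip force at its end, in the units of the state.
- read_state(): the state, without advancing time (a new reading comes with each control period).
- get_image(name): name is "scene" or "side" or "wrist"; returns a dict with "pixels" (384x512x3 uint8, red, green, blue), "mtx" (3x3 intrinsics, pixels), "R" (3x3) and "t" (3): a world point X has camera coordinates R X + t. Camera axes: x right, y down, z forward; pixel columns grow to the right and rows downward; lengths in mm; the calibration is good to about 2 mm. A picture is of the moment at which its call begins. There is no depth.
- finish_job(): hands the job in; it is judged then, once.
The state is a dict: "clock": time; "qpos": joint angles; "qd": joint speeds; "tau": joint torques, N m; "eef_pos": TCP position; "tool_rot": TCP orientation; "force": force on the tool from outside, world axes, zero at the start; "torque": the same for the moment, N m; "width": finger opening in mm; "gripper_force": force on a finger pad.
Only numpy, scipy, OpenCV 4.12 (cv2) and the standard library are available. Lean on these libraries where they do the work, as an engineer would, in place of code of your own. Each camera call takes 0.05 s, during which the arm holds its last target. There are 200 camera calls.

TASK

Put the red-lidded spice jar away: press on the front of the small handleless drawer unit until its touch latch lets go and the drawer springs ajar, draw it further open and stand the jar upright in one of the two free pockets of the front row. Then push the drawer shut and press it in once more until the latch catches and holds it closed. Feel for the latch, pressing slowly and gently (never over 15 N), do not slam the drawer or drop the jar, and leave the other things standing where they are.

Things in the scene. Friction and masses are not known exactly. Their poses are not given: they have to be found in the camera images.
- cabinet: the drawer unit, cream with a light wood top and a potted herb at its back; carcass 300 deep, 300 wide, 140 high, fixed; origin at the foot of the carcass front, midway across, its -x points out of the drawer to the robot, z up. Pressing on the drawer counts as pressing on it; over 15 N harms the latch. In its last 42 mm of shutting the drawer works against an ejector spring of 2.5 to 5 N
- drawer (a joint): travel of the drawer in m: 0 = shut and latched (cannot be pulled), positive = open (out along -x of the cabinet, up to 0.170), negative = pressed in past the latched place. After the opening press it springs out by itself to about 0.05; open, it stays where it is left (friction 0.8 N, damping 12 N per m/s)
- drawer_front (a point): middle of the flat outer face of the front (300 wide, from 6 to 140 above the worktop), at height 105; -x points out to the robot; moves with the drawer. Latched, this face is 30 ahead of the carcass. The latch switches only when pressed in to its firm stop, 4 to 11 mm deeper than latched: the depth differs each time, and opening from shutting; up to the stop it takes 4 to 7 N (at 10 mm/s)
- drawer_edge (a point): middle of the top edge of the front (18 thick), 140 above the worktop, 9 behind the outer face; moves with the drawer. Ajar, a gap of about 60 opens between the back of the front and the carcass, for fingers from above; for y from -0.055 to +0.12 of its frame (y to the robot's left) no jar stands there and it is free down to the rack, 58 above the worktop
- pocket_left (a point): free pocket of the front row, at the robot's left (+y of the cabinet): round hole 56 across in the wooden rack (12 thick, top 58 above the worktop). The point is its centre on the drawer's inner floor, 30 above the worktop, 68 behind the outer face; moves with the drawer. The drawer's side wall (top at 85) is 41 to its left. Clear of the carcass above when open by 0.10 or more
- pocket_middle (a point): middle pocket of the front row, also free, the same size and height, 83 to the right of pocket_left; a jar stands 83 further right, in the right pocket
- jar: the jar to put away: clear glass with red-brown spice and a red lid, about 44 mm across and 80 mm tall (the top 22 mm is the lid); origin at the centre of its underside, z up along the jar; about 0.14 kg, stands on the worktop to the robot's right
- herb_jar: a like jar with a green lid, about 44 mm across and 80 mm tall (the top 22 mm is the lid); origin at the centre of its underside, z up along the jar; stays on the worktop
- pepper_mill: black turned pepper mill, 54 across, 166 tall, origin at the centre of its foot; stays on the worktop
- mug: blue mug, 82 across, 92 tall, origin at the centre of its underside; stays on the worktop
- cumin_jar: dark-lidded jar with brown spice standing in the drawer's front row, right pocket, about 44 mm across and 80 mm tall (the top 22 mm is the lid); origin at the centre of its underside, z up along the jar; stays there
- clove_jar: dark-lidded jar with dark brown spice standing in the drawer's back row, left pocket, about 44 mm across and 80 mm tall (the top 22 mm is the lid); origin at the centre of its underside, z up along the jar; stays there
- saffron_jar: dark-lidded jar with yellow spice standing in the drawer's back row, middle pocket, about 44 mm across and 80 mm tall (the top 22 mm is the lid); origin at the centre of its underside, z up along the jar; stays there
- pepper_jar: dark-lidded jar with black spice standing in the drawer's back row, right pocket, about 44 mm across and 80 mm tall (the top 22 mm is the lid); origin at the centre of its underside, z up along the jar; stays there
There are look-alikes about, which are no part of the job. What is shaped like the jar but blue or purple is not meant.

How it is judged (in metres and radians):
On the way, in this order (a step that is already met when the one before it is completed fails the run):
1. the latch has let go and the drawer stands ajar (value of joint drawer above 0.03 m), for 0.2 s.
2. the red-lidded jar stands released in a free pocket of the open drawer (((horizontal distance between jar and pocket_left below 0.01 m and z of jar in the frame of pocket_left below 0.006 m) or (horizontal distance between jar and pocket_middle below 0.01 m and z of jar in the frame of pocket_middle below 0.006 m)) and angle between jar's own z axis and vertical below 0.12 rad and contact force between the fingers and jar below 0.1 N and value of joint drawer above 0.05 m), for 0.2 s.
At the end, for the whole second after the job is handed in: the drawer is shut and held by its latch, within 3 mm of its latched position and at rest; the red-lidded jar stands upright (within 7 degrees) on the floor of the left or middle front pocket, within 10 mm of its centre, released and still; all other jars, the mill and the mug stand upright (((horizontal distance between jar and pocket_left below 0.01 m and z of jar in the frame of pocket_left below 0.006 m) or (horizontal distance between jar and pocket_middle below 0.01 m and z of jar in the frame of pocket_middle below 0.006 m)) and angle between jar's own z axis and vertical below 0.12 rad and contact force between the fingers and jar below 0.1 N and value of joint drawer between -0.003 and 0.003 m and velocity of joint drawer between -0.01 and 0.01 m/s and linear speed of jar below 0.02 m/s and angle between each of cumin_jar, clove_jar, saffron_jar, pepper_jar, herb_jar, pepper_mill, mug's own z axis and vertical below 0.15 rad); the robot touches nothing.
It fails at once if the robot pressed on the drawer unit with more than 15 N while the drawer was in its latch (open by less than 20 mm) (value of joint drawer below 0.02 m and contact force between any of the fingers, the arm and cabinet above 15 N).
It fails at once if the drawer was slammed (shut faster than 0.25 m/s over its last 30 mm) (value of joint drawer below 0.03 m and velocity of joint drawer below -0.25 m/s).
It fails at once if the jar was dropped or thrown (faster than 0.6 m/s while not held) or knocked over ((contact force between the fingers and jar below 0.05 N and linear speed of jar above 0.6 m/s) or angle between jar's own z axis and vertical above 0.9 rad).
It fails at once if the green-lidded jar, the mill or the mug was pushed more than 30 mm or upset (distance of any of herb_jar, pepper_mill, mug from where it was at the start of the episode above 0.03 m or angle between any of herb_jar, pepper_mill, mug's own z axis and vertical above 0.4 rad).
It fails at once if a jar in the drawer was upset or lifted out (angle between any of cumin_jar, clove_jar, saffron_jar, pepper_jar's own z axis and vertical above 0.4 rad or height (world z) of any of cumin_jar, clove_jar, saffron_jar, pepper_jar above 0.05 m).
It also fails if it takes over 70 s, if anything falls off the work surface, if the arm or the gripper's body presses on something with over 40 N, if the wrist force passes 120 N, or if a joint passes its speed limit or range.

## Working session

There is one attempt and no reset: what is moved stays moved. The work goes in short steps, Python scripts to look and compute and a tool call to move; the robot and the scene stay as the last step left them, time stands still between calls to the robot, and variables do not carry over. Pictures are saved under pics/ and viewed, at most 13 in all, crops included, and the job is handed in when it is done.

Besides the shell and the picture viewer there is one more tool, called as name([rows], argument=value, ...), one row to a line, values as JSON. send_rows: Moves the arm, as the interface text tells. Its arguments: {"type":"object","properties":{"series":{"type":"array","items":{"type":"object","properties":{"ax":{"type":"number"},"ay":{"type":"number"},"az":{"type":"number"},"dx":{"type":"number"},"dy":{"type":"number"},"dz":{"type":"number"},"hand":{"type":"number"}}}}},"required":["series"]}

```bash
ls; mkdir -p pics; python3 - <<'E'
from cell import *
import cv2,numpy as np
s=read_state();print(s)
ims=[]
for n in("scene","side"):
    g=get_image(n);np.savez(f"pics/{n}0.npz",**g);cv2.imwrite(f"pics/{n}0.png",g["pixels"][...,::-1]);print(n,g["mtx"].tolist(),(-g["R"].T@g["t"]).round(),g["R"].round(3).tolist())
E
```

```text
pics
{'clock': 0.0, 'qpos': array([ 1.27019598,  0.62932002,  0.03845838,  1.51836248, -0.02698201,
        0.99631696, -0.02001389]), 'qd': array([-0.00036155, -0.00051247, -0.00155666,  0.00022023, -0.0029347 ,
        0.001181  ,  0.00096817]), 'tau': array([-1.22719630e-04, -5.63407373e+01,  1.22629881e+00, -1.93446010e+01,
        1.11047199e-02,  1.05585656e-02,  4.58234206e-05]), 'eef_pos': array([ 151.08995895, -631.55266472,  230.40809068]), 'tool_rot': array([-3.13970490e+00,  4.83743918e-05,  2.34783125e-01]), 'force': array([ 0.40796918,  0.61797458, -0.20854642]), 'torque': array([-0.01664554,  0.00700033, -0.01055396]), 'gripper_force': 0.0, 'width': 85.42081502823531}
scene [[383.574695723154, 0.0, 247.85078163007253], [0.0, 383.574695723154, 189.60468936149076], [0.0, 0.0, 1.0]] [1238.  228.  672.] [[-0.416, 0.909, 0.001], [0.584, 0.269, -0.766], [-0.697, -0.318, -0.643]]
side [[459.378024051676, 0.0, 258.9025344897973], [0.0, 459.378024051676, 191.11261760299405], [0.0, 0.0, 1.0]] [  35.  736. 1055.] [[-0.798, -0.602, 0.007], [-0.424, 0.555, -0.716], [0.427, -0.574, -0.698]]
```

View pics/scene0.png

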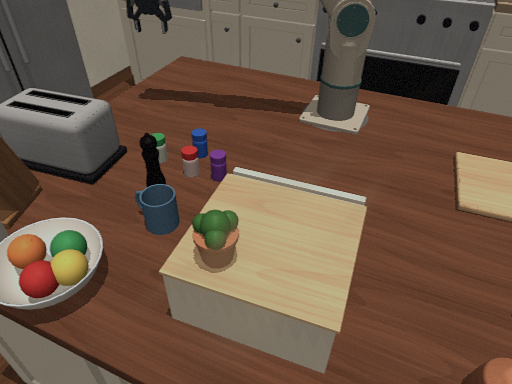

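View pics/side0.png

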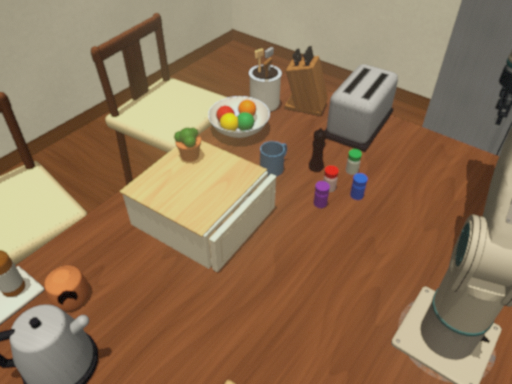

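Jar look-alikes, as scene pixel / side pixel:
- red: (190,160) / (331,178)
- purple: (218,165) / (321,194)
- blue: (200,143) / (359,186)
- green: (157,148) / (354,161)
- red apple in the bowl: (39,278)

I choose the red-lidded jar at (190,160). The drawer front is the cream strip from (234,173) to (365,200) in the scene view.

```bash
cat >h.py <<'E'
import numpy as np,cv2
from cell import *
def P(g): return g["mtx"]@np.c_[g["R"],g["t"]]
def ray(g,uv,z):
    c=-g["R"].T@g["t"];d=g["R"].T@np.linalg.inv(g["mtx"])@np.r_[uv,1.];return c+d*(z-c[2])/d[2]
def tri(a,ua,b,ub):
    X=cv2.triangulatePoints(P(a),P(b),np.float64(ua).reshape(2,1),np.float64(ub).reshape(2,1))[:,0];return X[:3]/X[3]
def proj(g,X):
    p=P(g)@np.r_[X,1.];return p[:2]/p[2]
def blobs(g,lo,hi,amin=25):
    h=cv2.cvtColor(np.ascontiguousarray(g["pixels"]),cv2.COLOR_RGB2HSV);m=cv2.inRange(h,np.array(lo),np.array(hi))
    n,l,st,c=cv2.connectedComponentsWithStats(m)
    return [(c[i].round(1),st[i].tolist()) for i in range(1,n) if st[i][4]>=amin],m
E
python3 - <<'E'
from h import *
A=dict(np.load("pics/scene0.npz"));B=dict(np.load("pics/side0.npz"))
cols=dict(red=((0,190,90),(6,255,255)),red2=((174,190,90),(180,255,255)),green=((60,150,50),(80,255,255)),purple=((130,120,60),(150,255,255)),blue=((108,190,90),(122,255,255)),mug=((100,70,40),(112,175,140)))
for k,(l,h) in cols.items():
    for n,g in(("A",A),("B",B)): print(k,n,[(c.tolist(),s) for c,s in blobs(g,l,h)[0]])
# wood top quads
for n,g,sd in(("A",A,(300,240)),("B",B,(200,190))):
    h=cv2.cvtColor(g["pixels"],cv2.COLOR_RGB2HSV);m=cv2.inRange(h,np.array((12,60,140)),np.array((28,160,255)))
    _,l,_,_=cv2.connectedComponentsWithStats(m);m=np.uint8(l==l[sd[1],sd[0]])*255
    c=max(cv2.findContours(m,0,2)[0],key=cv2.contourArea);hu=cv2.convexHull(c)
    q=cv2.approxPolyDP(hu,8,True)[:,0]
    print(n,cv2.contourArea(c),[(p.tolist(),ray(g,p,140).round(1).tolist()) for p in q])
a=cv2.resize(A["pixels"][120:220,130:260],None,fx=5,fy=5,interpolation=2);b=cv2.resize(B["pixels"][140:280,120:290],None,fx=4,fy=4,interpolation=2)[:, :]
cv2.imwrite("pics/crop1.png",a[...,::-1])
E
```

```text
red A [([189.6, 155.8], [182, 149, 15, 11, 61]), ([38.9, 287.1], [20, 273, 36, 24, 226])]
red B [([223.6, 110.2], [218, 107, 14, 9, 62]), ([331.2, 170.8], [325, 165, 14, 12, 130])]
red2 A []
red2 B []
green A [([82.5, 244.9], [77, 234, 9, 19, 33])]
green B [([354.7, 153.4], [350, 150, 10, 8, 67])]
purple A [([218.0, 164.1], [210, 150, 16, 31, 397])]
purple B [([321.3, 192.9], [316, 182, 13, 25, 249])]
blue A []
blue B []
mug A [([158.6, 208.1], [136, 184, 43, 51, 1575])]
mug B []
A 17524.5 [([227, 173], [628.3, -102.4, 140.0]), ([366, 206], [608.1, 207.3, 140.0]), ([339, 331], [904.6, 226.4, 140.0]), ([159, 271], [923.8, -83.3, 140.0])]
B 13188.5 [([160, 78], [1266.4, -280.6, 140.0]), ([227, 96], [984.5, -340.4, 140.0]), ([261, 143], [723.1, -196.9, 140.0]), ([266, 170], [633.4, -102.1, 140.0]), ([202, 244], [594.7, 225.5, 140.0]), ([119, 192], [909.2, 227.4, 140.0]), ([105, 116], [1234.7, 9.1, 140.0])]
```

View pics/crop1.png

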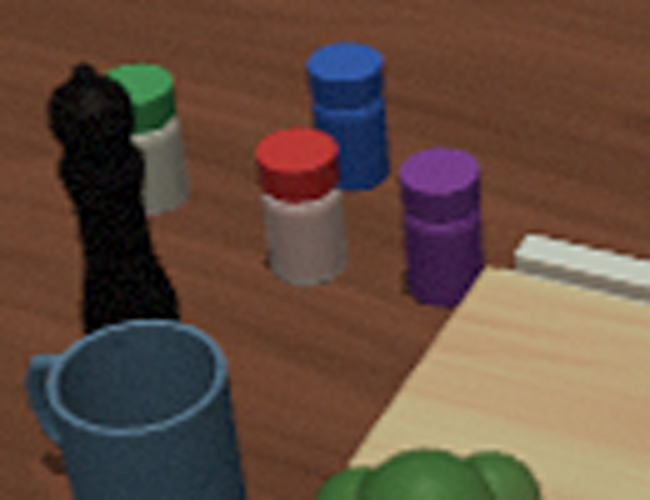

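The crop shows the red-lidded jar with its lid top at about (190,149). Purple stands to its right, blue behind it, and green behind the mill, so the choice is confirmed.

```bash
python3 - <<'E'
from h import *
A=dict(np.load("pics/scene0.npz"));B=dict(np.load("pics/side0.npz"))
print("lidtop A",ray(A,(189.6,149.4),80).round(1),"B",ray(B,(331.5,170),80).round(1), "tri",tri(A,(189.6,149.4),B,(331.5,170)).round(1))
for n,u in (("green",(158,136.5)),("blue",(199.2,132.5)),("purple",(218,153.5))): print(n,ray(A,u,80).round(1))
print("mug rim",ray(A,(157.2,196),92).round(), "mill top",ray(A,(147,134),166).round())
for u in((235.4,167.4),(366,196.5)): print("front edge A",ray(A,u,140).round(1))
a=cv2.resize(A["pixels"][160:215,225:375],None,fx=5,fy=5,interpolation=2);b=cv2.resize(B["pixels"][160:270,190:290],None,fx=5,fy=5,interpolation=2)
b=b[:300*2];c=np.zeros((600,800,3),np.uint8);b=cv2.resize(B["pixels"][165:255,195:285],None,fx=3.6,fy=3.6,interpolation=2)
c[:275,:750]=a;c[276:600,:324]=b
h=cv2.resize(B["pixels"][150:215,305:375],None,fx=4.5,fy=4.5,interpolation=2);c[290:290+h.shape[0],340:340+h.shape[1]]=h
cv2.imwrite("pics/crop2.png",c[...,::-1])
E
```

```text
lidtop A [ 507.8 -281.    80. ] B [ 506.4 -284.4   80. ] tri [ 506.2 -283.    79.8]
green [ 489.1 -397.7   80. ]
blue [ 420.8 -301.2   80. ]
purple [ 492.7 -201.    80. ]
mug rim [ 718. -239.   92.] mill top [ 600. -338.  166.]
front edge A [601.2 -94.4 140. ]
front edge A [578.2 201.3 140. ]
```

View pics/crop2.png

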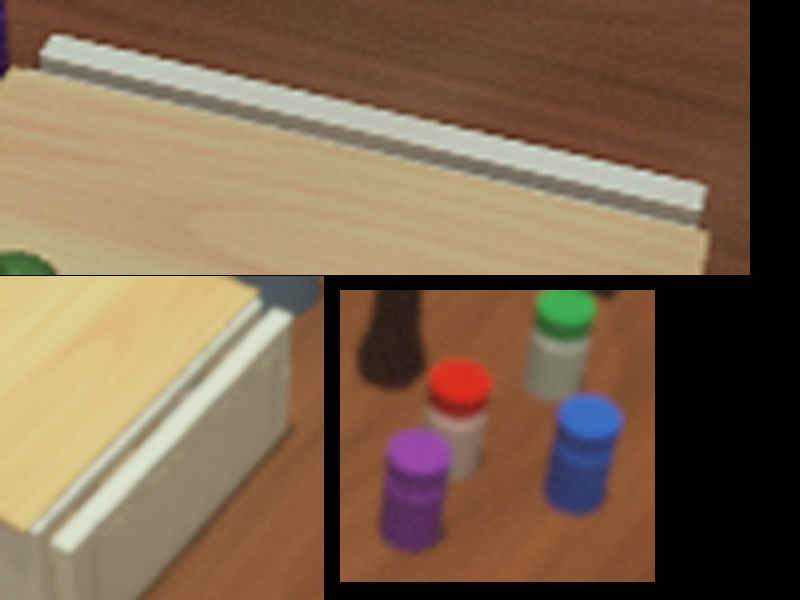

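```bash
cat >>h.py <<'E'
from scipy.spatial.transform import Rotation as Ro
def rel(pos,yaw,s=None):
    s=s or read_state();R0=Ro.from_euler("xyz",s["tool_rot"]);R1=Ro.from_euler("xyz",[np.pi,0,yaw])
    print("d cm",(R0.inv().apply(np.array(pos)-s["eef_pos"])/10).round(2),"a",(R0.inv()*R1).as_rotvec().round(3))
E
python3 - <<'E'
from h import *
A=dict(np.load("pics/scene0.npz"));B=dict(np.load("pics/side0.npz"))
f=[ray(A,(236,167.2),140),ray(A,(366.2,197),140),ray(B,(275.6,175.6),140),ray(B,(213.3,241.7),140)]
print(np.round(f,1).tolist())
for i in(0,2):
    d=f[i+1]-f[i];print("yaw",np.arctan2(-d[0],d[1]),"mid",(f[i]+f[i+1])/2,np.linalg.norm(d))
rel((540,48,230),0.07)
E
```

```text
[[599.9, -93.5, 140.0], [579.7, 202.0, 140.0], [596.1, -99.4, 140.0], [576.8, 202.3, 140.0]]
yaw 0.0685725629301255 mid [589.7995356   54.26683881 140.        ] 296.22399354940245
yaw 0.06400983395408072 mid [586.44548297  51.47294482 140.        ] 302.275393885325
d cm [ 53.63 -57.05   0.14] a [-0.002  0.     0.165]
```

send_rows([
  {"dx":53.6,"dy":-57.0,"dz":0,"az":0.165,"hand":1},
  {"dx":53.6,"dy":-57.0,"dz":0,"az":0.165,"hand":1},
  {"dx":53.6,"dy":-57.0,"dz":0,"az":0.165,"hand":1},
  {"dx":53.6,"dy":-57.0,"dz":0,"az":0.165,"hand":1},
  {"dx":53.6,"dy":-57.0,"dz":0,"az":0.165,"hand":1},
  {"dx":53.6,"dy":-57.0,"dz":0,"az":0.165,"hand":1},
  {"dx":53.6,"dy":-57.0,"dz":0,"az":0.165,"hand":1},
  {"dx":53.6,"dy":-57.0,"dz":0,"az":0.165,"hand":1},
  {"dx":53.6,"dy":-57.0,"dz":0,"az":0.165,"hand":1},
  {"dx":53.6,"dy":-57.0,"dz":0,"az":0.165,"hand":1},
])

```text
invalid input at $.series[0]: expected keys ax, ay, az, dx, dy, dz, hand
```

send_rows([
  {"dx":53.6,"dy":-57.0,"dz":0,"ax":0,"ay":0,"az":0.165,"hand":1},
  {"dx":53.6,"dy":-57.0,"dz":0,"ax":0,"ay":0,"az":0.165,"hand":1},
  {"dx":53.6,"dy":-57.0,"dz":0,"ax":0,"ay":0,"az":0.165,"hand":1},
  {"dx":53.6,"dy":-57.0,"dz":0,"ax":0,"ay":0,"az":0.165,"hand":1},
  {"dx":53.6,"dy":-57.0,"dz":0,"ax":0,"ay":0,"az":0.165,"hand":1},
  {"dx":53.6,"dy":-57.0,"dz":0,"ax":0,"ay":0,"az":0.165,"hand":1},
  {"dx":53.6,"dy":-57.0,"dz":0,"ax":0,"ay":0,"az":0.165,"hand":1},
  {"dx":53.6,"dy":-57.0,"dz":0,"ax":0,"ay":0,"az":0.165,"hand":1},
  {"dx":53.6,"dy":-57.0,"dz":0,"ax":0,"ay":0,"az":0.165,"hand":1},
  {"dx":53.6,"dy":-57.0,"dz":0,"ax":0,"ay":0,"az":0.165,"hand":1},
])

```text
clock: 1.1
eef_pos: [400.2, -196.4, 231.3]
tool_rot: [3.142, -0.0, 0.069]
force: [0.8, -1.5, -0.2]
width: -0.1
gripper_force: 0.0
```

```bash
python3 -c "
from h import *
rel((540,48,230),0.066)"
```

```text
d cm [ 15.65 -23.41   0.13] a [ 0.    -0.     0.003]
```

send_rows([
  {"dx":15.6,"dy":-23.4,"dz":0,"ax":0,"ay":0,"az":0.003,"hand":1},
  {"dx":15.6,"dy":-23.4,"dz":0,"ax":0,"ay":0,"az":0.003,"hand":1},
  {"dx":15.6,"dy":-23.4,"dz":0,"ax":0,"ay":0,"az":0.003,"hand":1},
  {"dx":15.6,"dy":-23.4,"dz":0,"ax":0,"ay":0,"az":0.003,"hand":1},
  {"dx":15.6,"dy":-23.4,"dz":0,"ax":0,"ay":0,"az":0.003,"hand":1},
  {"dx":15.6,"dy":-23.4,"dz":0,"ax":0,"ay":0,"az":0.003,"hand":1},
  {"dx":15.6,"dy":-23.4,"dz":13.6,"ax":0,"ay":0,"az":0.003,"hand":1},
  {"dx":15.6,"dy":-23.4,"dz":13.6,"ax":0,"ay":0,"az":0.003,"hand":1},
  {"dx":15.6,"dy":-23.4,"dz":13.6,"ax":0,"ay":0,"az":0.003,"hand":1},
  {"dx":15.6,"dy":-23.4,"dz":13.6,"ax":0,"ay":0,"az":0.003,"hand":1},
])

```text
clock: 2.1
eef_pos: [534.8, 45.8, 90.8]
tool_rot: [3.141, 0.011, 0.067]
force: [-1.1, 0.4, 0.4]
width: -0.0
gripper_force: 0.0
```

send_rows([
  {"dx":0.5,"dy":0,"dz":0,"ax":0,"ay":0,"az":0,"hand":1},
  {"dx":1.0,"dy":0,"dz":0,"ax":0,"ay":0,"az":0,"hand":1},
  {"dx":1.5,"dy":0,"dz":0,"ax":0,"ay":0,"az":0,"hand":1},
  {"dx":1.8,"dy":0,"dz":0,"ax":0,"ay":0,"az":0,"hand":1},
  {"dx":2.0,"dy":0,"dz":0,"ax":0,"ay":0,"az":0,"hand":1},
  {"dx":2.0,"dy":0,"dz":0,"ax":0,"ay":0,"az":0,"hand":1},
])

```text
clock: 2.7
eef_pos: [559.5, 47.4, 95.9]
tool_rot: [-3.142, -0.001, 0.067]
force: [-0.3, 0.2, -0.5]
width: -0.1
gripper_force: 0.0
```

send_rows([
  {"dx":0.2,"dy":0,"dz":0,"ax":0,"ay":0,"az":0,"hand":1},
  {"dx":0.4,"dy":0,"dz":0,"ax":0,"ay":0,"az":0,"hand":1},
  {"dx":0.6,"dy":0,"dz":0,"ax":0,"ay":0,"az":0,"hand":1},
  {"dx":0.8,"dy":0,"dz":0,"ax":0,"ay":0,"az":0,"hand":1},
  {"dx":0.9,"dy":0,"dz":0,"ax":0,"ay":0,"az":0,"hand":1},
  {"dx":1.0,"dy":0,"dz":0,"ax":0,"ay":0,"az":0,"hand":1},
])

```text
clock: 3.3
eef_pos: [568.9, 48.1, 95.3]
tool_rot: [3.142, 0.0, 0.067]
force: [-0.2, -0.2, 1.0]
width: 0.4
gripper_force: 0.0
```

send_rows([
  {"dx":0.1,"dy":0,"dz":0,"ax":0,"ay":0,"az":0,"hand":1},
  {"dx":0.2,"dy":0,"dz":0,"ax":0,"ay":0,"az":0,"hand":1},
  {"dx":0.3,"dy":0,"dz":0,"ax":0,"ay":0,"az":0,"hand":1},
  {"dx":0.4,"dy":0,"dz":0,"ax":0,"ay":0,"az":0,"hand":1},
])

```text
clock: 3.7
eef_pos: [572.9, 48.3, 95.3]
tool_rot: [3.142, -0.0, 0.067]
force: [0.3, -0.6, 0.3]
width: -0.1
gripper_force: 0.0
```

send_rows([
  {"dx":0.1,"dy":0,"dz":0,"ax":0,"ay":0,"az":0,"hand":1},
  {"dx":0.2,"dy":0,"dz":0,"ax":0,"ay":0,"az":0,"hand":1},
  {"dx":0.3,"dy":0,"dz":0,"ax":0,"ay":0,"az":0,"hand":1},
])

```text
clock: 4.0
eef_pos: [573.9, 48.3, 94.9]
tool_rot: [3.141, 0.004, 0.067]
force: [-5.2, -0.4, 1.1]
width: 0.1
gripper_force: 0.0
```

send_rows([
  {"dx":0.1,"dy":0,"dz":0,"ax":0,"ay":0,"az":0,"hand":1},
  {"dx":0.15,"dy":0,"dz":0,"ax":0,"ay":0,"az":0,"hand":1},
])

```text
clock: 4.2
eef_pos: [575.4, 48.4, 94.9]
tool_rot: [3.141, 0.004, 0.067]
force: [-5.9, -0.3, 1.5]
width: -0.0
gripper_force: 0.0
```

send_rows([
  {"dx":0.1,"dy":0,"dz":0,"ax":0,"ay":0,"az":0,"hand":1},
])

```text
clock: 4.3
eef_pos: [576.2, 48.5, 94.9]
tool_rot: [3.141, 0.004, 0.067]
force: [-5.9, -0.5, 1.6]
width: 0.0
gripper_force: 0.0
```

send_rows([
  {"dx":0.1,"dy":0,"dz":0,"ax":0,"ay":0,"az":0,"hand":1},
])

```text
clock: 4.4
eef_pos: [577.2, 48.5, 94.9]
tool_rot: [3.141, 0.004, 0.067]
force: [-6.1, -0.2, 2.5]
width: 0.1
gripper_force: 0.0
```

send_rows([
  {"dx":0.1,"dy":0,"dz":0,"ax":0,"ay":0,"az":0,"hand":1},
])

```text
clock: 4.5
eef_pos: [578.2, 48.6, 94.9]
tool_rot: [3.141, 0.004, 0.067]
force: [-5.4, -1.0, 2.1]
width: -0.1
gripper_force: 0.0
```

send_rows([
  {"dx":0.1,"dy":0,"dz":0,"ax":0,"ay":0,"az":0,"hand":1},
])

```text
clock: 4.6
eef_pos: [579.2, 48.7, 94.9]
tool_rot: [3.141, 0.005, 0.067]
force: [-5.9, -0.6, 2.6]
width: -0.1
gripper_force: 0.0
```

send_rows([
  {"dx":0.1,"dy":0,"dz":0,"ax":0,"ay":0,"az":0,"hand":1},
])

```text
clock: 4.7
eef_pos: [580.0, 48.7, 94.8]
tool_rot: [3.141, 0.005, 0.067]
force: [-6.6, 0.1, 2.4]
width: -0.1
gripper_force: 0.0
```

send_rows([
  {"dx":0.1,"dy":0,"dz":0,"ax":0,"ay":0,"az":0,"hand":1},
])

```text
clock: 4.8
eef_pos: [580.8, 48.7, 94.9]
tool_rot: [3.141, 0.005, 0.067]
force: [-6.5, -0.1, 2.5]
width: 0.1
gripper_force: 0.0
```

send_rows([
  {"dx":0.1,"dy":0,"dz":0,"ax":0,"ay":0,"az":0,"hand":1},
])

```text
clock: 4.9
eef_pos: [581.2, 48.8, 94.7]
tool_rot: [3.141, 0.006, 0.067]
force: [-8.7, -0.9, 3.3]
width: -0.1
gripper_force: 0.0
```

send_rows([
  {"dx":0.1,"dy":0,"dz":0,"ax":0,"ay":0,"az":0,"hand":1},
])

```text
clock: 5.0
eef_pos: [581.3, 48.8, 94.5]
tool_rot: [3.141, 0.008, 0.067]
force: [-10.4, -1.2, 3.7]
width: 0.1
gripper_force: 0.0
```

The firm stop is at x≈581.3, with about 10 N. Backing off now.

send_rows([
  {"dx":-0.5,"dy":0,"dz":0,"ax":0,"ay":0,"az":0,"hand":1},
  {"dx":-2,"dy":0,"dz":0,"ax":0,"ay":0,"az":0,"hand":1},
  {"dx":-4,"dy":0,"dz":0,"ax":0,"ay":0,"az":0,"hand":1},
  {"dx":-6,"dy":0,"dz":0,"ax":0,"ay":0,"az":0,"hand":1},
  {"dx":-8,"dy":0,"dz":0,"ax":0,"ay":0,"az":0,"hand":1},
  {"dx":-8.5,"dy":0,"dz":0,"ax":0,"ay":0,"az":0,"hand":1},
  {"dx":-8.5,"dy":0,"dz":-9,"ax":0,"ay":0,"az":0,"hand":1},
  {"dx":-8.5,"dy":0,"dz":-9,"ax":0,"ay":0,"az":0,"hand":1},
  {"dx":-8.5,"dy":0,"dz":-9,"ax":0,"ay":0,"az":0,"hand":1},
])

```text
clock: 5.9
eef_pos: [506.0, 44.1, 190.5]
tool_rot: [-3.141, -0.013, 0.067]
force: [0.5, -0.4, 0.7]
width: -0.3
gripper_force: 0.0
```

```bash
python3 - <<'E'
from h import *
o=[]
for n in("scene","side"):
    g=get_image(n);np.savez(f"pics/{n}1.npz",**g);o.append(g["pixels"])
a=cv2.resize(o[0][130:230,200:390],None,fx=4,fy=4,interpolation=2)[:300*1+100];b=cv2.resize(o[1][165:265,195:295],None,fx=2,fy=2)
c=np.zeros((600,800,3),np.uint8);c[:400,:760]=a;c[400:600,:200]=b
cv2.imwrite("pics/crop3.png",c[...,::-1]);print(read_state()["eef_pos"])
E
```

```text
[502.53098787  43.73851366 186.54252593]
```

View pics/crop3.png

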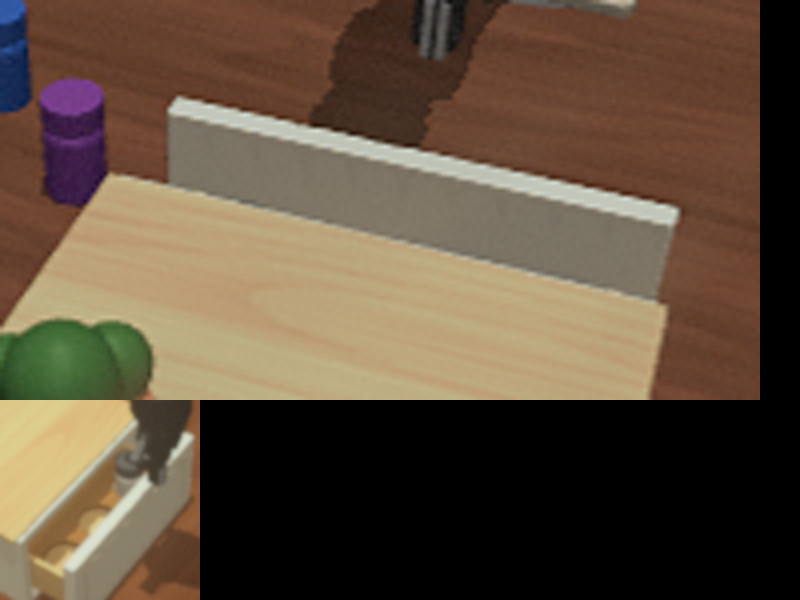

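The drawer is ajar. Its outer top edge runs from (244,154.5) to (369.5,181.8) in the scene view. The side view shows the left and middle pockets empty and a dark-lidded jar in the right one.

```bash
python3 - <<'E'
from h import *
A=dict(np.load("pics/scene1.npz"))
f=[ray(A,(244,154.5),140),ray(A,(369.5,181.75),140)];d=f[1]-f[0]
print(np.round(f,1).tolist(),((f[0]+f[1])/2).round(1),np.arctan2(-d[0],d[1]),np.linalg.norm(d))
u=np.array([np.cos(.066),np.sin(.066)]);v=np.array([-u[1],u[0]]);m=np.array([588,53.])
print("opening",[(m-q[:2])@u for q in f])
t=m+u*0+v*20;print(t)
rel((*t,190),.066)
E
```

```text
[[545.7, -98.4, 140.0], [524.9, 198.3, 140.0]] [535.3  50.  140. ] 0.06980953162164621 297.4529626887642
opening [np.float64(52.23025900177009), np.float64(53.36341272825918)]
[586.68095811  72.95645581]
d cm [ 8.59 -2.35 -0.31] a [-0.    -0.005  0.001]
```

send_rows([
  {"dx":8.4,"dy":-2.4,"dz":0,"ax":0,"ay":0,"az":0,"hand":1},
  {"dx":8.4,"dy":-2.4,"dz":0,"ax":0,"ay":0,"az":0,"hand":1},
  {"dx":8.4,"dy":-2.4,"dz":0,"ax":0,"ay":0,"az":0,"hand":1},
  {"dx":8.4,"dy":-2.4,"dz":0,"ax":0,"ay":0,"az":0,"hand":1},
  {"dx":8.4,"dy":-2.4,"dz":0,"ax":0,"ay":0,"az":0,"hand":1},
])

```text
clock: 6.5
eef_pos: [581.3, 72.4, 184.0]
tool_rot: [3.141, 0.003, 0.066]
force: [-1.1, -0.9, 0.1]
width: 0.1
gripper_force: 0.0
```

send_rows([
  {"dx":0,"dy":0,"dz":2,"ax":0,"ay":0,"az":0,"hand":1},
  {"dx":0,"dy":0,"dz":4,"ax":0,"ay":0,"az":0,"hand":1},
  {"dx":0,"dy":0,"dz":6,"ax":0,"ay":0,"az":0,"hand":1},
  {"dx":0,"dy":0,"dz":8,"ax":0,"ay":0,"az":0,"hand":1},
  {"dx":0,"dy":0,"dz":8.5,"ax":0,"ay":0,"az":0,"hand":1},
  {"dx":0,"dy":0,"dz":8.5,"ax":0,"ay":0,"az":0,"hand":1},
])

```text
clock: 7.1
eef_pos: [581.5, 72.5, 99.7]
tool_rot: [3.141, 0.002, 0.066]
force: [-0.3, 0.3, 0.9]
width: 0.1
gripper_force: 0.0
```

send_rows([
  {"dx":-0.8,"dy":0,"dz":0,"ax":0,"ay":0,"az":0,"hand":1},
  {"dx":-1.6,"dy":0,"dz":0,"ax":0,"ay":0,"az":0,"hand":1},
  {"dx":-2.5,"dy":0,"dz":0,"ax":0,"ay":0,"az":0,"hand":1},
  {"dx":-3.5,"dy":0,"dz":0,"ax":0,"ay":0,"az":0,"hand":1},
  {"dx":-4.5,"dy":0,"dz":0,"ax":0,"ay":0,"az":0,"hand":1},
  {"dx":-5.5,"dy":0,"dz":0,"ax":0,"ay":0,"az":0,"hand":1},
  {"dx":-6.5,"dy":0,"dz":0,"ax":0,"ay":0,"az":0,"hand":1},
  {"dx":-7.5,"dy":0,"dz":0,"ax":0,"ay":0,"az":0,"hand":1},
  {"dx":-8.5,"dy":0,"dz":0,"ax":0,"ay":0,"az":0,"hand":1},
  {"dx":-9.5,"dy":0,"dz":0,"ax":0,"ay":0,"az":0,"hand":1},
])

```text
clock: 8.1
eef_pos: [488.0, 67.0, 101.1]
tool_rot: [-3.141, -0.002, 0.067]
force: [1.5, -0.6, 6.6]
width: -0.0
gripper_force: 1.2
```

send_rows([
  {"dx":-0.8,"dy":0,"dz":0,"ax":0,"ay":0,"az":0,"hand":1},
  {"dx":-1.5,"dy":0,"dz":0,"ax":0,"ay":0,"az":0,"hand":1},
  {"dx":-2,"dy":0,"dz":0,"ax":0,"ay":0,"az":0,"hand":1},
  {"dx":-2.3,"dy":0,"dz":0,"ax":0,"ay":0,"az":0,"hand":1},
  {"dx":-2.3,"dy":0,"dz":0,"ax":0,"ay":0,"az":0,"hand":1},
])

```text
clock: 8.6
eef_pos: [463.6, 65.4, 101.0]
tool_rot: [-3.141, 0.001, 0.067]
force: [-0.8, 0.4, 8.7]
width: 0.3
gripper_force: 0.5
```

send_rows([
  {"dx":0.5,"dy":0,"dz":0,"ax":0,"ay":0,"az":0,"hand":1},
  {"dx":1,"dy":0,"dz":0,"ax":0,"ay":0,"az":0,"hand":1},
  {"dx":1,"dy":0,"dz":-4,"ax":0,"ay":0,"az":0,"hand":1},
  {"dx":1,"dy":0,"dz":-8,"ax":0,"ay":0,"az":0,"hand":1},
  {"dx":1,"dy":0,"dz":-13,"ax":0,"ay":0,"az":0,"hand":1},
  {"dx":1,"dy":0,"dz":-13,"ax":0,"ay":0,"az":0,"hand":1},
  {"dx":1,"dy":0,"dz":-13,"ax":0,"ay":0,"az":0,"hand":0.2},
])

```text
clock: 9.3
eef_pos: [474.5, 65.8, 231.0]
tool_rot: [-3.141, -0.001, 0.067]
force: [-0.7, 0.2, -0.3]
width: 13.4
gripper_force: 0.0
```

```bash
python3 - <<'E'
from h import *
g=get_image("scene");np.savez("pics/scene2.npz",**g);b=get_image("side");np.savez("pics/side2.npz",**b)
c=np.zeros((600,800,3),np.uint8);c[:360,:]=cv2.resize(g["pixels"][125:215,200:400],None,fx=4,fy=4,interpolation=2)
c[360:600,:360]=cv2.resize(b["pixels"][165:285,190:370],None,fx=2,fy=2)
cv2.imwrite("pics/crop4.png",c[...,::-1]);print(read_state())
rel((507,-282,231),-0.61); rel((507,-282,231),0.96)
E
```

```text
{'clock': 9.4, 'qpos': array([-1.95812497e-01,  3.89305798e-01, -8.22407772e-04,  1.98245402e+00,
        4.22312928e-04,  7.73043647e-01, -1.70079411e+00]), 'qd': array([ 2.71808677e-03,  1.88803442e-02, -2.88978045e-03, -4.25219761e-04,
        2.06179653e-05, -3.98660958e-05,  8.83709523e-05]), 'tau': array([ 9.15558776e-03, -4.10701239e+01,  4.62591453e-01, -1.64840287e+01,
        9.77533608e-03, -1.04771074e-02, -3.15895268e-04]), 'eef_pos': array([473.35093941,  65.59344451, 229.18214897]), 'tool_rot': array([3.1411945 , 0.00318591, 0.06687821]), 'force': array([ 0.75619722, -0.07143991, -0.58000903]), 'torque': array([ 0.04028583,  0.01656563, -0.02797287]), 'gripper_force': 0.0, 'width': 28.37974387727678}
d cm [ 1.03 34.91 -0.17] a [0.001 0.003 0.677]
d cm [ 1.03 34.91 -0.17] a [-0.001  0.003 -0.893]
```

View pics/crop4.png

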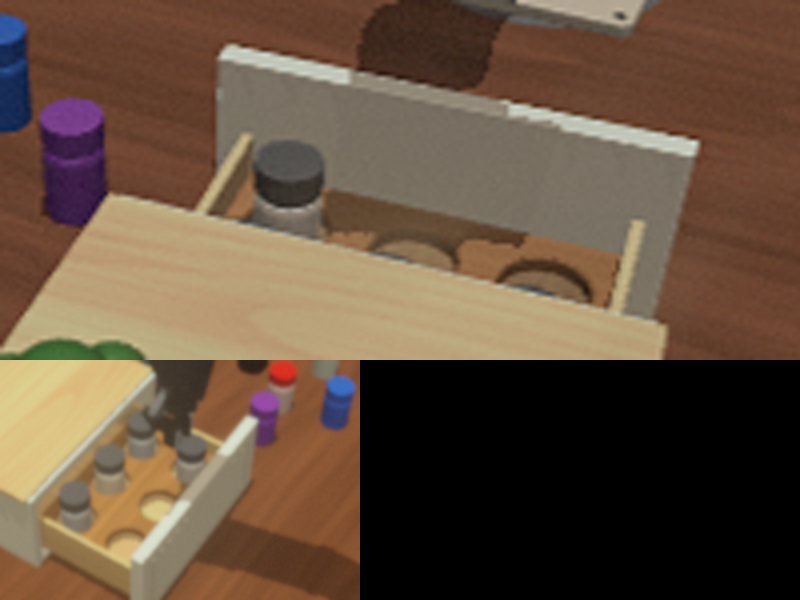

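The drawer is open about 160 mm. The left and middle pockets are free and the four dark-lidded jars still stand. Next is the red jar.

send_rows([
  {"dx":1.0,"dy":34.9,"dz":0,"ax":0,"ay":0,"az":0.677,"hand":0},
  {"dx":1.0,"dy":34.9,"dz":0,"ax":0,"ay":0,"az":0.677,"hand":0},
  {"dx":1.0,"dy":34.9,"dz":0,"ax":0,"ay":0,"az":0.677,"hand":0},
  {"dx":1.0,"dy":34.9,"dz":0,"ax":0,"ay":0,"az":0.677,"hand":0},
  {"dx":1.0,"dy":34.9,"dz":0,"ax":0,"ay":0,"az":0.677,"hand":0},
  {"dx":1.0,"dy":34.9,"dz":0,"ax":0,"ay":0,"az":0.677,"hand":0},
  {"dx":1.0,"dy":34.9,"dz":0,"ax":0,"ay":0,"az":0.677,"hand":0},
  {"dx":1.0,"dy":34.9,"dz":0,"ax":0,"ay":0,"az":0.677,"hand":0},
  {"dx":1.0,"dy":34.9,"dz":0,"ax":0,"ay":0,"az":0.677,"hand":0},
  {"dx":1.0,"dy":34.9,"dz":0,"ax":0,"ay":0,"az":0.677,"hand":0},
])

```text
clock: 10.4
eef_pos: [507.6, -279.6, 228.7]
tool_rot: [-3.141, 0.004, -0.609]
force: [0.4, 0.3, -0.2]
width: 85.4
gripper_force: 0.0
```

```bash
python3 - <<'E'
from h import *
print(read_state()["width"]);rel((507,-282,230),-0.61)
g=get_image("wrist");cv2.imwrite("pics/w1.png",g["pixels"][...,::-1]);print(proj(g,(507,-282,80)))
print([(c.tolist(),s,ray(g,c,75).round(1)) for c,s in blobs(g,(0,190,90),(6,255,255))[0]])
E
```

```text
85.3963942452875
d cm [ 0.08  0.23 -0.13] a [-0.001  0.004  0.001]
[261.33084253 179.87772958]
[([263.9, 175.0], [242, 153, 45, 45, 1536], array([ 508.7, -286.4,   75. ]))]
```

send_rows([
  {"dx":0.28,"dy":0.33,"dz":3,"ax":0,"ay":0,"az":0,"hand":0},
  {"dx":0.28,"dy":0.33,"dz":7,"ax":0,"ay":0,"az":0,"hand":0},
  {"dx":0.28,"dy":0.33,"dz":11,"ax":0,"ay":0,"az":0,"hand":0},
  {"dx":0.28,"dy":0.33,"dz":14,"ax":0,"ay":0,"az":0,"hand":0},
  {"dx":0.28,"dy":0.33,"dz":16.5,"ax":0,"ay":0,"az":0,"hand":0},
  {"dx":0.28,"dy":0.33,"dz":18,"ax":0,"ay":0,"az":0,"hand":0},
  {"dx":0.28,"dy":0.33,"dz":18,"ax":0,"ay":0,"az":0,"hand":0},
  {"dx":0.28,"dy":0.33,"dz":18,"ax":0,"ay":0,"az":0,"hand":0},
])

```text
clock: 11.25
eef_pos: [509.2, -285.6, 50.9]
tool_rot: [-3.141, -0.001, -0.609]
force: [0.7, -0.1, 0.8]
width: 85.6
gripper_force: 0.0
```

send_rows([
  {"dx":0,"dy":0,"dz":0,"ax":0,"ay":0,"az":0,"hand":0.3},
  {"dx":0,"dy":0,"dz":0,"ax":0,"ay":0,"az":0,"hand":0.4},
  {"dx":0,"dy":0,"dz":0,"ax":0,"ay":0,"az":0,"hand":0.5},
  {"dx":0,"dy":0,"dz":0,"ax":0,"ay":0,"az":0,"hand":0.65},
  {"dx":0,"dy":0,"dz":0,"ax":0,"ay":0,"az":0,"hand":0.65},
  {"dx":0,"dy":0,"dz":0,"ax":0,"ay":0,"az":0,"hand":0.65},
])

```text
clock: 11.85
eef_pos: [509.4, -286.5, 51.6]
tool_rot: [-3.141, -0.002, -0.61]
force: [-0.9, 0.8, 6.3]
width: 42.6
gripper_force: 60.6
```

send_rows([
  {"dx":0,"dy":0,"dz":-2,"ax":0,"ay":0,"az":0,"hand":0.65},
  {"dx":0,"dy":0,"dz":-5,"ax":0,"ay":0,"az":0,"hand":0.65},
  {"dx":0,"dy":0,"dz":-9,"ax":0,"ay":0,"az":0,"hand":0.65},
  {"dx":0,"dy":0,"dz":-13,"ax":0,"ay":0,"az":0,"hand":0.65},
  {"dx":0,"dy":0,"dz":-17,"ax":0,"ay":0,"az":0,"hand":0.65},
  {"dx":0,"dy":0,"dz":-19,"ax":0,"ay":0,"az":0,"hand":0.65},
  {"dx":0,"dy":0,"dz":-19,"ax":0,"ay":0,"az":0,"hand":0.65},
])

```text
clock: 12.55
eef_pos: [510.3, -287.2, 244.0]
tool_rot: [-3.14, -0.007, -0.61]
force: [0.8, 0.1, -0.7]
width: 42.4
gripper_force: 61.0
```

```bash
python3 - <<'E'
from h import *
u=np.array([np.cos(.067),np.sin(.067)]);v=np.array([-u[1],u[0]]);m=np.array([588,53.])
A=dict(np.load("pics/scene2.npz"))
f=[ray(A,(257,136.5),140),ray(A,(374.5,160.5),140)]
print("front",np.round(f,1).tolist(),[(round((m-q[:2])@u,1),round((q[:2]-m)@v,1)) for q in f])
g=get_image("side");np.savez("pics/side3.npz",**g);w=get_image("scene");np.savez("pics/scene3.npz",**w)
hs=cv2.cvtColor(g["pixels"],cv2.COLOR_RGB2HSV)
for n,uv in(("mid",(269,237.5)),("left",(253.5,256.5))):
    X=ray(g,uv,58);print(n,X.round(1),"open",((m-X[:2])@u+68).round(1),"y",((X[:2]-m)@v).round(1))
c=np.zeros((560,800,3),np.uint8);c[:,:400]=cv2.resize(g["pixels"][165:305,200:300],None,fx=4,fy=4,interpolation=2)
c[:280,400:]=cv2.resize(w["pixels"][100:240,180:380],None,fx=2,fy=2)
c[280:,400:]=cv2.resize(g["pixels"][60:200,260:460],None,fx=2,fy=2)
cv2.imwrite("pics/crop5.png",c[...,::-1]);print(read_state()["eef_pos"],read_state()["width"])
E
```

```text
front [[458.1, -102.2, 140.0], [438.7, 193.4, 140.0]] [(np.float64(140.0), np.float64(-146.2)), (np.float64(139.5), np.float64(150.1))]
mid [510.6  47.9  58. ] open 145.6 y 0.0
left [504.6 127.4  58. ] open 146.2 y 79.8
[ 508.2985383  -285.713982    240.15077098] 42.6587178665866
```

View pics/crop5.png

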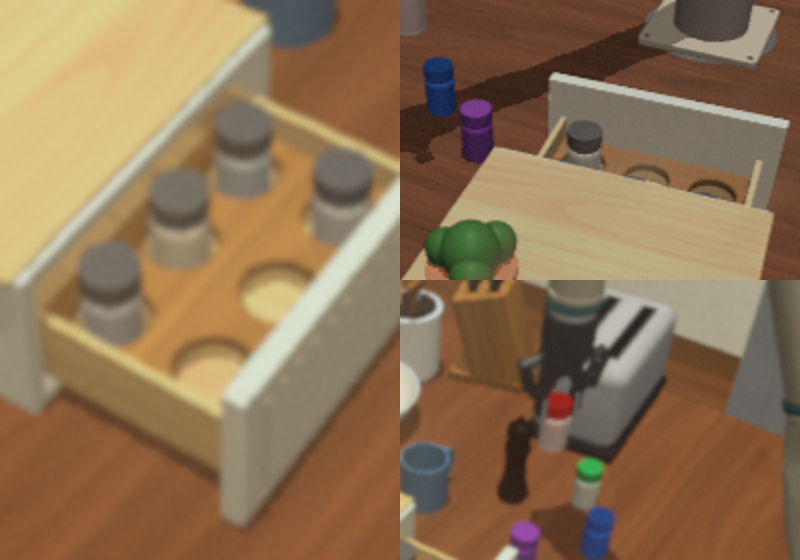

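The jar is held upright, and the mid hole is at about (269,238) in the side view. I'll carry the jar beside the drawer and measure the hole from the wrist camera.

```bash
python3 - <<'E'
from h import *
rel((500,-50,240),.067)
E
```

```text
d cm [-14.19 -18.84   0.02] a [-0.     0.    -0.677]
```

send_rows([
  {"dx":-14.2,"dy":-18.8,"dz":0,"ax":0,"ay":0,"az":-0.677,"hand":0.65},
  {"dx":-14.2,"dy":-18.8,"dz":0,"ax":0,"ay":0,"az":-0.677,"hand":0.65},
  {"dx":-14.2,"dy":-18.8,"dz":0,"ax":0,"ay":0,"az":-0.677,"hand":0.65},
  {"dx":-14.2,"dy":-18.8,"dz":0,"ax":0,"ay":0,"az":-0.677,"hand":0.65},
  {"dx":-14.2,"dy":-18.8,"dz":0,"ax":0,"ay":0,"az":-0.677,"hand":0.65},
  {"dx":-14.2,"dy":-18.8,"dz":0,"ax":0,"ay":0,"az":-0.677,"hand":0.65},
  {"dx":-14.2,"dy":-18.8,"dz":0,"ax":0,"ay":0,"az":-0.677,"hand":0.65},
  {"dx":-14.2,"dy":-18.8,"dz":0,"ax":0,"ay":0,"az":-0.677,"hand":0.65},
  {"dx":-14.2,"dy":-18.8,"dz":0,"ax":0,"ay":0,"az":-0.677,"hand":0.65},
  {"dx":-14.2,"dy":-18.8,"dz":0,"ax":0,"ay":0,"az":-0.677,"hand":0.65},
])

```text
clock: 13.65
eef_pos: [499.9, -51.8, 240.0]
tool_rot: [3.141, 0.001, 0.064]
force: [0.8, -0.1, -0.8]
width: 42.5
gripper_force: 61.3
```

```bash
python3 - <<'E'
from h import *
g=get_image("wrist");np.savez("pics/w2.npz",**g);cv2.imwrite("pics/w2.png",g["pixels"][...,::-1]);print(read_state()["eef_pos"],(-g["R"].T@g["t"]).round(1))
print(proj(g,(512,49,58)).round(1),proj(g,(506,132,58)).round(1))
E
```

```text
[499.90632048 -51.54847786 240.11117332] [567.  -48.2 382.9]
[167.5 157.7] [ 91.8 158.3]
```

View pics/w2.png

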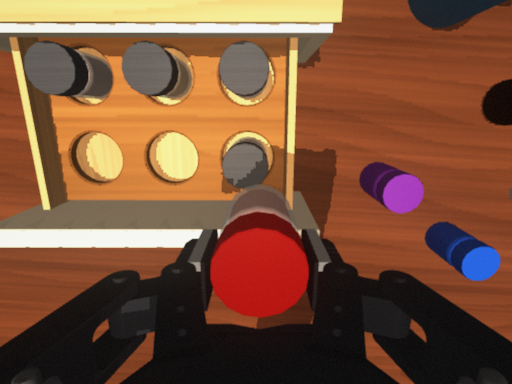

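The mid hole is at about (174,157), the left hole at (97,157), and the red jar is in hand.

```bash
python3 - <<'E'
from h import *
g=dict(np.load("pics/w2.npz"))
for c in((173.5,156.5),(97,157)): print(ray(g,c,58).round(1))
a,b=ray(g,(149,156.5),58),ray(g,(199,156.5),58);print("dia",np.linalg.norm(a-b))
print("front outer edge",ray(g,(100,247),140).round(1),"inner",ray(g,(100,230),140).round(1))
X=ray(g,(173.5,156.5),58);rel((X[0],X[1],150),.067)
E
```

```text
[513.7  42.4  58. ]
[507.8 126.2  58. ]
dia 54.838507336669224
front outer edge [441.8  86.  140. ] inner [458.2  84.7 140. ]
d cm [ 1.99 -9.29  9.01] a [ 0.     0.    -0.002]
```

send_rows([
  {"dx":1,"dy":-4.5,"dz":0,"ax":0,"ay":0,"az":0,"hand":0.65},
  {"dx":1.9,"dy":-9.4,"dz":0,"ax":0,"ay":0,"az":0,"hand":0.65},
  {"dx":1.9,"dy":-9.4,"dz":0,"ax":0,"ay":0,"az":0,"hand":0.65},
  {"dx":1.9,"dy":-9.4,"dz":3,"ax":0,"ay":0,"az":0,"hand":0.65},
  {"dx":1.9,"dy":-9.4,"dz":6,"ax":0,"ay":0,"az":0,"hand":0.65},
  {"dx":1.9,"dy":-9.4,"dz":9,"ax":0,"ay":0,"az":0,"hand":0.65},
  {"dx":1.9,"dy":-9.4,"dz":11,"ax":0,"ay":0,"az":0,"hand":0.65},
  {"dx":1.9,"dy":-9.4,"dz":12,"ax":0,"ay":0,"az":0,"hand":0.65},
  {"dx":1.9,"dy":-9.4,"dz":12,"ax":0,"ay":0,"az":0,"hand":0.65},
  {"dx":1.9,"dy":-9.4,"dz":12,"ax":0,"ay":0,"az":0,"hand":0.65},
])

```text
clock: 14.7
eef_pos: [513.4, 44.3, 121.0]
tool_rot: [-3.142, -0.001, 0.066]
force: [0.6, 0.1, -0.9]
width: 42.3
gripper_force: 61.4
```

```bash
python3 - <<'E'
from h import *
b=get_image("side");w=get_image("wrist");s=get_image("scene")
c=np.zeros((600,800,3),np.uint8);c[:400,:400]=cv2.resize(b["pixels"][180:280,200:300],None,fx=4,fy=4,interpolation=2)
c[:300,400:]=cv2.resize(w["pixels"],(400,300));c[300:,400:]=cv2.resize(s["pixels"][110:230,230:390],(400,300),interpolation=2)
cv2.imwrite("pics/crop6.png",c[...,::-1]);print(read_state()["eef_pos"],read_state()["force"])
E
```

```text
[513.6082892   44.55100285 121.43898505] [ 0.00410047 -0.58872934 -1.08092357]
```

View pics/crop6.png

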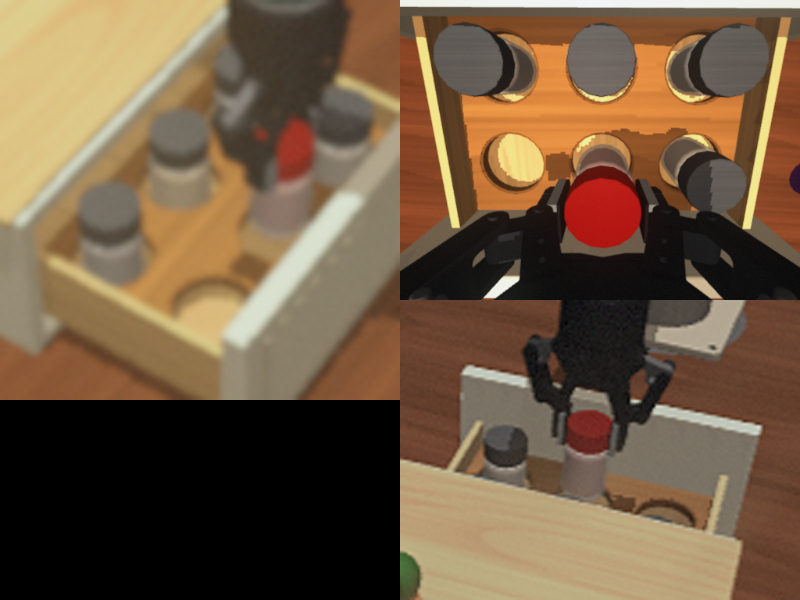

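The wrist view shows the lid and the mid hole both centred near column 602 of the crop, so they are aligned. Lowering.

send_rows([
  {"dx":0,"dy":0,"dz":0.5,"ax":0,"ay":0,"az":0,"hand":0.65},
  {"dx":0,"dy":0,"dz":1.0,"ax":0,"ay":0,"az":0,"hand":0.65},
  {"dx":0,"dy":0,"dz":1.4,"ax":0,"ay":0,"az":0,"hand":0.65},
  {"dx":0,"dy":0,"dz":1.7,"ax":0,"ay":0,"az":0,"hand":0.65},
])

```text
clock: 15.25
eef_pos: [512.5, 44.5, 102.8]
tool_rot: [3.142, 0.001, 0.067]
force: [-0.6, 0.2, -1.3]
width: 42.3
gripper_force: 61.4
```

send_rows([
  {"dx":0,"dy":0,"dz":0.3,"ax":0,"ay":0,"az":0,"hand":0.65},
  {"dx":0,"dy":0,"dz":0.6,"ax":0,"ay":0,"az":0,"hand":0.65},
  {"dx":0,"dy":0,"dz":0.8,"ax":0,"ay":0,"az":0,"hand":0.65},
])

```text
clock: 15.55
eef_pos: [512.6, 44.5, 95.0]
tool_rot: [3.142, 0.0, 0.067]
force: [0.2, -0.4, -2.0]
width: 42.7
gripper_force: 61.4
```

send_rows([
  {"dx":0,"dy":0,"dz":0.4,"ax":0,"ay":0,"az":0,"hand":0.65},
  {"dx":0,"dy":0,"dz":0.8,"ax":0,"ay":0,"az":0,"hand":0.65},
  {"dx":0,"dy":0,"dz":1.0,"ax":0,"ay":0,"az":0,"hand":0.65},
])

```text
clock: 15.85
eef_pos: [512.5, 44.5, 84.8]
tool_rot: [3.142, 0.001, 0.067]
force: [0.2, 0.2, -1.0]
width: 42.3
gripper_force: 61.4
```

Inside the hole, with no side force. Last few millimetres.

send_rows([
  {"dx":0,"dy":0,"dz":0.15,"ax":0,"ay":0,"az":0,"hand":0.65},
  {"dx":0,"dy":0,"dz":0.25,"ax":0,"ay":0,"az":0,"hand":0.65},
])

```text
clock: 16.05
eef_pos: [512.7, 44.5, 82.7]
tool_rot: [-3.142, 0.0, 0.067]
force: [0.3, -0.1, -0.9]
width: 42.8
gripper_force: 61.4
```

send_rows([
  {"dx":0,"dy":0,"dz":0.1,"ax":0,"ay":0,"az":0,"hand":0.65},
  {"dx":0,"dy":0,"dz":0.1,"ax":0,"ay":0,"az":0,"hand":0.65},
])

```text
clock: 16.25
eef_pos: [512.7, 44.5, 81.8]
tool_rot: [3.142, -0.0, 0.067]
force: [-0.1, -0.0, -0.0]
width: 42.8
gripper_force: 61.4
```

send_rows([
  {"dx":0,"dy":0,"dz":0.1,"ax":0,"ay":0,"az":0,"hand":0.65},
  {"dx":0,"dy":0,"dz":0.15,"ax":0,"ay":0,"az":0,"hand":0.65},
])

```text
clock: 16.45
eef_pos: [514.0, 44.5, 81.6]
tool_rot: [-3.141, -0.003, 0.067]
force: [-0.6, 0.1, 12.0]
width: 42.0
gripper_force: 62.4
```

send_rows([
  {"dx":0,"dy":0,"dz":-0.15,"ax":0,"ay":0,"az":0,"hand":0.65},
  {"dx":0,"dy":0,"dz":-0.15,"ax":0,"ay":0,"az":0,"hand":0.45},
  {"dx":0,"dy":0,"dz":-0.15,"ax":0,"ay":0,"az":0,"hand":0.38},
  {"dx":0,"dy":0,"dz":-0.15,"ax":0,"ay":0,"az":0,"hand":0.3},
  {"dx":0,"dy":0,"dz":-0.15,"ax":0,"ay":0,"az":0,"hand":0.3},
  {"dx":0,"dy":0,"dz":-0.15,"ax":0,"ay":0,"az":0,"hand":0.3},
])

```text
clock: 17.05
eef_pos: [512.6, 44.5, 81.7]
tool_rot: [3.142, 0.0, 0.067]
force: [1.0, 0.1, 0.2]
width: 59.8
gripper_force: 0.0
```

send_rows([
  {"dx":0,"dy":0,"dz":-1,"ax":0,"ay":0,"az":0,"hand":0.3},
  {"dx":0,"dy":0,"dz":-2,"ax":0,"ay":0,"az":0,"hand":0.3},
  {"dx":0,"dy":0,"dz":-4,"ax":0,"ay":0,"az":0,"hand":0.3},
  {"dx":0,"dy":0,"dz":-7,"ax":0,"ay":0,"az":0,"hand":0.3},
  {"dx":0,"dy":0,"dz":-11,"ax":0,"ay":0,"az":0,"hand":0.3},
  {"dx":0,"dy":0,"dz":-15,"ax":0,"ay":0,"az":0,"hand":1},
  {"dx":0,"dy":0,"dz":-16,"ax":0,"ay":0,"az":0,"hand":1},
  {"dx":0,"dy":0,"dz":-16,"ax":0,"ay":0,"az":0,"hand":1},
])

```text
clock: 17.85
eef_pos: [513.9, 44.6, 244.3]
tool_rot: [-3.141, -0.005, 0.067]
force: [-0.2, 1.3, -0.9]
width: 16.6
gripper_force: 0.0
```

```bash
python3 - <<'E'
from h import *
b=get_image("side");w=get_image("wrist")
c=np.zeros((400,800,3),np.uint8);c[:,:400]=cv2.resize(b["pixels"][180:280,200:300],None,fx=4,fy=4,interpolation=2)
c[:300,400:]=cv2.resize(w["pixels"],(400,300))
cv2.imwrite("pics/crop7.png",c[...,::-1]);print(read_state()["eef_pos"])
r=blobs(w,(0,190,70),(6,255,255))[0];print([(c.tolist(),s,ray(w,c,108).round(1)) for c,s in r])
rel((400,40,243),.067)
E
```

```text
[511.95803738  44.43526186 241.37388249]
[([259.3, 183.6], [237, 161, 46, 46, 1635], array([513.7,  43.7, 108. ]))]
d cm [-11.2   -0.31  -0.15] a [ 0.     0.001 -0.   ]
```

View pics/crop7.png

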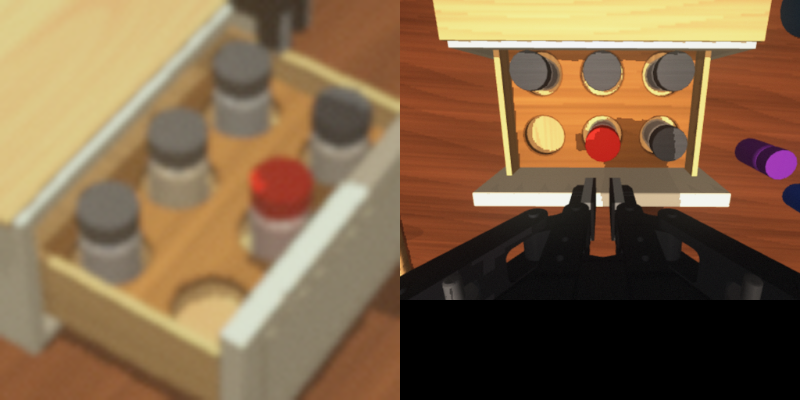

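The jar stands upright in the middle pocket at about (513.7,43.7). Next I push the drawer shut.

send_rows([
  {"dx":-4,"dy":-0.2,"dz":0,"ax":0,"ay":0,"az":0,"hand":1},
  {"dx":-8,"dy":-0.2,"dz":0,"ax":0,"ay":0,"az":0,"hand":1},
  {"dx":-10.4,"dy":-0.2,"dz":0,"ax":0,"ay":0,"az":0,"hand":1},
  {"dx":-10.4,"dy":-0.2,"dz":0,"ax":0,"ay":0,"az":0,"hand":1},
  {"dx":-10.4,"dy":-0.2,"dz":0,"ax":0,"ay":0,"az":0,"hand":1},
])

```text
clock: 18.45
eef_pos: [408.5, 39.5, 241.1]
tool_rot: [3.141, 0.001, 0.067]
force: [0.2, 0.1, 1.2]
width: 0.2
gripper_force: 0.0
```

send_rows([
  {"dx":0,"dy":0,"dz":4,"ax":0,"ay":0,"az":0,"hand":1},
  {"dx":0,"dy":0,"dz":8,"ax":0,"ay":0,"az":0,"hand":1},
  {"dx":0,"dy":0,"dz":12,"ax":0,"ay":0,"az":0,"hand":1},
  {"dx":0,"dy":0,"dz":14.7,"ax":0,"ay":0,"az":0,"hand":1},
  {"dx":0,"dy":0,"dz":14.7,"ax":0,"ay":0,"az":0,"hand":1},
  {"dx":0,"dy":0,"dz":14.7,"ax":0,"ay":0,"az":0,"hand":1},
])

```text
clock: 19.05
eef_pos: [409.3, 39.6, 94.3]
tool_rot: [3.141, 0.001, 0.067]
force: [0.5, 0.3, -0.2]
width: -0.1
gripper_force: 0.0
```

send_rows([
  {"dx":0.4,"dy":0,"dz":0,"ax":0,"ay":0,"az":0,"hand":1},
  {"dx":0.8,"dy":0,"dz":0,"ax":0,"ay":0,"az":0,"hand":1},
  {"dx":1.2,"dy":0,"dz":0,"ax":0,"ay":0,"az":0,"hand":1},
  {"dx":1.6,"dy":0,"dz":0,"ax":0,"ay":0,"az":0,"hand":1},
  {"dx":2.0,"dy":0,"dz":0,"ax":0,"ay":0,"az":0,"hand":1},
  {"dx":2.4,"dy":0,"dz":0,"ax":0,"ay":0,"az":0,"hand":1},
  {"dx":2.8,"dy":0,"dz":0,"ax":0,"ay":0,"az":0,"hand":1},
  {"dx":3.2,"dy":0,"dz":0,"ax":0,"ay":0,"az":0,"hand":1},
  {"dx":3.6,"dy":0,"dz":0,"ax":0,"ay":0,"az":0,"hand":1},
  {"dx":4.0,"dy":0,"dz":0,"ax":0,"ay":0,"az":0,"hand":1},
])

```text
clock: 20.05
eef_pos: [448.9, 42.1, 94.7]
tool_rot: [3.141, 0.0, 0.067]
force: [-1.2, -0.9, -0.4]
width: 0.4
gripper_force: 0.0
```

send_rows([
  {"dx":0.5,"dy":0,"dz":0,"ax":0,"ay":0,"az":0,"hand":1},
  {"dx":1.0,"dy":0,"dz":0,"ax":0,"ay":0,"az":0,"hand":1},
  {"dx":1.5,"dy":0,"dz":0,"ax":0,"ay":0,"az":0,"hand":1},
  {"dx":2.0,"dy":0,"dz":0,"ax":0,"ay":0,"az":0,"hand":1},
  {"dx":2.5,"dy":0,"dz":0,"ax":0,"ay":0,"az":0,"hand":1},
  {"dx":3.0,"dy":0,"dz":0,"ax":0,"ay":0,"az":0,"hand":1},
  {"dx":3.5,"dy":0,"dz":0,"ax":0,"ay":0,"az":0,"hand":1},
  {"dx":4.0,"dy":0,"dz":0,"ax":0,"ay":0,"az":0,"hand":1},
  {"dx":4.5,"dy":0,"dz":0,"ax":0,"ay":0,"az":0,"hand":1},
  {"dx":5.0,"dy":0,"dz":0,"ax":0,"ay":0,"az":0,"hand":1},
])

```text
clock: 21.05
eef_pos: [499.0, 45.5, 94.8]
tool_rot: [3.142, -0.0, 0.067]
force: [-1.7, -0.1, -0.6]
width: 0.0
gripper_force: 0.0
```

send_rows([
  {"dx":0.5,"dy":0,"dz":0,"ax":0,"ay":0,"az":0,"hand":1},
  {"dx":0.9,"dy":0,"dz":0,"ax":0,"ay":0,"az":0,"hand":1},
  {"dx":1.3,"dy":0,"dz":0,"ax":0,"ay":0,"az":0,"hand":1},
  {"dx":1.7,"dy":0,"dz":0,"ax":0,"ay":0,"az":0,"hand":1},
  {"dx":2.1,"dy":0,"dz":0,"ax":0,"ay":0,"az":0,"hand":1},
  {"dx":2.5,"dy":0,"dz":0,"ax":0,"ay":0,"az":0,"hand":1},
])

```text
clock: 21.65
eef_pos: [523.9, 47.2, 94.8]
tool_rot: [3.142, -0.0, 0.067]
force: [-0.9, -0.0, 0.3]
width: -0.1
gripper_force: 0.0
```

Next to 568 more slowly, then single steps.

send_rows([
  {"dx":0.3,"dy":0,"dz":0,"ax":0,"ay":0,"az":0,"hand":1},
  {"dx":0.6,"dy":0,"dz":0,"ax":0,"ay":0,"az":0,"hand":1},
  {"dx":0.9,"dy":0,"dz":0,"ax":0,"ay":0,"az":0,"hand":1},
  {"dx":1.2,"dy":0,"dz":0,"ax":0,"ay":0,"az":0,"hand":1},
  {"dx":1.5,"dy":0,"dz":0,"ax":0,"ay":0,"az":0,"hand":1},
  {"dx":1.8,"dy":0,"dz":0,"ax":0,"ay":0,"az":0,"hand":1},
  {"dx":2.1,"dy":0,"dz":0,"ax":0,"ay":0,"az":0,"hand":1},
  {"dx":2.4,"dy":0,"dz":0,"ax":0,"ay":0,"az":0,"hand":1},
  {"dx":2.7,"dy":0,"dz":0,"ax":0,"ay":0,"az":0,"hand":1},
  {"dx":3.0,"dy":0,"dz":0,"ax":0,"ay":0,"az":0,"hand":1},
])

```text
clock: 22.65
eef_pos: [553.3, 49.2, 94.6]
tool_rot: [3.142, 0.001, 0.067]
force: [-4.4, -0.4, -0.4]
width: -0.1
gripper_force: 0.0
```

send_rows([
  {"dx":0.2,"dy":0,"dz":0,"ax":0,"ay":0,"az":0,"hand":1},
  {"dx":0.4,"dy":0,"dz":0,"ax":0,"ay":0,"az":0,"hand":1},
  {"dx":0.6,"dy":0,"dz":0,"ax":0,"ay":0,"az":0,"hand":1},
  {"dx":0.8,"dy":0,"dz":0,"ax":0,"ay":0,"az":0,"hand":1},
  {"dx":1.0,"dy":0,"dz":0,"ax":0,"ay":0,"az":0,"hand":1},
  {"dx":1.2,"dy":0,"dz":0,"ax":0,"ay":0,"az":0,"hand":1},
  {"dx":1.4,"dy":0,"dz":0,"ax":0,"ay":0,"az":0,"hand":1},
])

```text
clock: 23.35
eef_pos: [567.1, 50.0, 94.7]
tool_rot: [3.141, 0.001, 0.067]
force: [-4.7, -1.0, -1.2]
width: -0.1
gripper_force: 0.0
```

send_rows([
  {"dx":0.1,"dy":0,"dz":0,"ax":0,"ay":0,"az":0,"hand":1},
  {"dx":0.2,"dy":0,"dz":0,"ax":0,"ay":0,"az":0,"hand":1},
  {"dx":0.3,"dy":0,"dz":0,"ax":0,"ay":0,"az":0,"hand":1},
  {"dx":0.4,"dy":0,"dz":0,"ax":0,"ay":0,"az":0,"hand":1},
  {"dx":0.5,"dy":0,"dz":0,"ax":0,"ay":0,"az":0,"hand":1},
])

```text
clock: 23.85
eef_pos: [572.1, 50.4, 94.7]
tool_rot: [3.141, 0.001, 0.067]
force: [-5.3, -1.7, -0.9]
width: 0.3
gripper_force: 0.0
```

send_rows([
  {"dx":0.1,"dy":0,"dz":0,"ax":0,"ay":0,"az":0,"hand":1},
  {"dx":0.2,"dy":0,"dz":0,"ax":0,"ay":0,"az":0,"hand":1},
  {"dx":0.3,"dy":0,"dz":0,"ax":0,"ay":0,"az":0,"hand":1},
])

```text
clock: 24.15
eef_pos: [575.0, 50.6, 94.7]
tool_rot: [3.141, 0.001, 0.067]
force: [-5.2, -0.4, -1.5]
width: 0.2
gripper_force: 0.0
```

send_rows([
  {"dx":0.1,"dy":0,"dz":0,"ax":0,"ay":0,"az":0,"hand":1},
])

```text
clock: 24.25
eef_pos: [576.0, 50.6, 94.7]
tool_rot: [3.141, 0.001, 0.067]
force: [-5.2, -0.2, -1.3]
width: -0.2
gripper_force: 0.0
```

send_rows([
  {"dx":0.1,"dy":0,"dz":0,"ax":0,"ay":0,"az":0,"hand":1},
])

```text
clock: 24.35
eef_pos: [577.0, 50.7, 94.7]
tool_rot: [3.141, 0.001, 0.067]
force: [-5.0, -0.6, -1.3]
width: -0.0
gripper_force: 0.0
```

send_rows([
  {"dx":0.1,"dy":0,"dz":0,"ax":0,"ay":0,"az":0,"hand":1},
])

```text
clock: 24.45
eef_pos: [578.0, 50.7, 94.7]
tool_rot: [3.141, 0.001, 0.067]
force: [-4.9, -1.0, -1.2]
width: -0.2
gripper_force: 0.0
```

send_rows([
  {"dx":0.1,"dy":0,"dz":0,"ax":0,"ay":0,"az":0,"hand":1},
])

```text
clock: 24.55
eef_pos: [578.9, 50.8, 94.7]
tool_rot: [3.141, 0.001, 0.067]
force: [-5.5, 0.1, -0.8]
width: 0.2
gripper_force: 0.0
```

send_rows([
  {"dx":0.1,"dy":0,"dz":0,"ax":0,"ay":0,"az":0,"hand":1},
])

```text
clock: 24.65
eef_pos: [579.8, 50.9, 94.7]
tool_rot: [3.141, 0.001, 0.067]
force: [-5.9, 0.1, -0.3]
width: 0.0
gripper_force: 0.0
```

send_rows([
  {"dx":0.1,"dy":0,"dz":0,"ax":0,"ay":0,"az":0,"hand":1},
])

```text
clock: 24.75
eef_pos: [580.7, 50.9, 94.7]
tool_rot: [3.141, 0.002, 0.067]
force: [-6.9, -0.7, -0.5]
width: 0.2
gripper_force: 0.0
```

send_rows([
  {"dx":0.1,"dy":0,"dz":0,"ax":0,"ay":0,"az":0,"hand":1},
])

```text
clock: 24.85
eef_pos: [581.1, 51.0, 94.7]
tool_rot: [3.141, 0.003, 0.067]
force: [-8.5, -0.6, 1.5]
width: -0.7
gripper_force: 0.0
```

send_rows([
  {"dx":0.05,"dy":0,"dz":0,"ax":0,"ay":0,"az":0,"hand":1},
])

```text
clock: 24.95
eef_pos: [581.2, 50.9, 94.7]
tool_rot: [3.141, 0.004, 0.067]
force: [-9.2, -0.9, 1.8]
width: -0.1
gripper_force: 0.0
```

send_rows([
  {"dx":0.05,"dy":0,"dz":0,"ax":0,"ay":0,"az":0,"hand":1},
])

```text
clock: 25.05
eef_pos: [581.3, 51.0, 94.7]
tool_rot: [3.141, 0.004, 0.067]
force: [-10.0, -1.8, 2.8]
width: -0.0
gripper_force: 0.0
```

The firm stop is reached at 10 N. Backing off slowly, feeling whether the drawer follows beyond the latched place (x≈572).

send_rows([
  {"dx":-0.2,"dy":0,"dz":0,"ax":0,"ay":0,"az":0,"hand":1},
  {"dx":-0.5,"dy":0,"dz":0,"ax":0,"ay":0,"az":0,"hand":1},
  {"dx":-0.9,"dy":0,"dz":0,"ax":0,"ay":0,"az":0,"hand":1},
  {"dx":-1.3,"dy":0,"dz":0,"ax":0,"ay":0,"az":0,"hand":1},
  {"dx":-1.7,"dy":0,"dz":0,"ax":0,"ay":0,"az":0,"hand":1},
  {"dx":-1.9,"dy":0,"dz":0,"ax":0,"ay":0,"az":0,"hand":1},
])

```text
clock: 25.65
eef_pos: [565.4, 50.1, 95.4]
tool_rot: [-3.141, -0.003, 0.067]
force: [0.6, -0.4, 0.5]
width: 0.0
gripper_force: 0.0
```

No force at 565, so the latch holds. Moving clear and checking.

send_rows([
  {"dx":-2,"dy":0,"dz":0,"ax":0,"ay":0,"az":0,"hand":1},
  {"dx":-5,"dy":0,"dz":0,"ax":0,"ay":0,"az":0,"hand":1},
  {"dx":-8,"dy":0,"dz":0,"ax":0,"ay":0,"az":0,"hand":1},
  {"dx":-8,"dy":0,"dz":-5,"ax":0,"ay":0,"az":0,"hand":1},
  {"dx":-8,"dy":0,"dz":-10,"ax":0,"ay":0,"az":0,"hand":1},
  {"dx":-8,"dy":0,"dz":-10,"ax":0,"ay":0,"az":0,"hand":1},
  {"dx":-8,"dy":0,"dz":-10,"ax":0,"ay":0,"az":0,"hand":1},
])

```text
clock: 26.35
eef_pos: [486.2, 44.8, 196.4]
tool_rot: [-3.141, -0.005, 0.067]
force: [-0.6, -0.3, -1.6]
width: -0.1
gripper_force: 0.0
```

```bash
python3 - <<'E'
from h import *
g=get_image("scene");cv2.imwrite("pics/end.png",g["pixels"][...,::-1])
A=dict(np.load("pics/scene0.npz"));d=cv2.absdiff(A["pixels"],g["pixels"]).max(2)
# drawer edge + lids/mill/mug regions vs start
for n,(x0,y0,x1,y1) in dict(front=(228,160,372,210),mill=(138,130,166,185),mug=(134,183,182,236)).items(): print(n,d[y0:y1,x0:x1].mean().round(1))
E
```

```text
front 5.7
mill 5.5
mug 3.6
```

View pics/end.png

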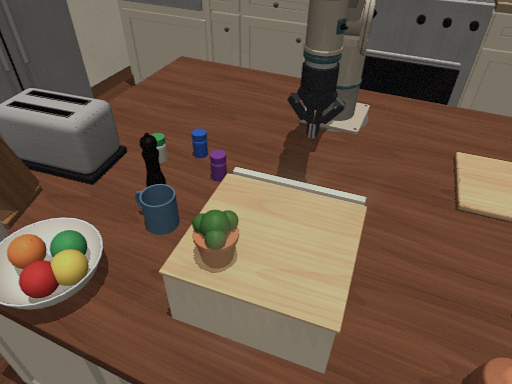

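The drawer strip is back at (234,173)–(365,200) as at the start. The mill, mug and other jars are unmoved, and the arm is clear.

```bash
python3 -c "
from cell import *
print(finish_job())"
```

```text
the job is handed in; nothing more can be done
None
```

The red-lidded jar stands in the middle front pocket, the drawer is shut and held by its latch, the highest measured pressing force was about 11 N, and the job is handed in (it returned no verdict).

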